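# Set the spindle brake through the guard window

### The job

Set the spindle brake of the polishing machine: with a fingertip push the sliding shutter on the guard fully open by its upright tab, reach down through the window and press the longer of the two levers all the way down so that it stays down, then push the shutter fully shut again. Push and press gently with shut fingers, pinch and lift nothing, do not touch the guard's sheet metal or rails, leave the shorter lever as it is and do not disturb the things lying around.

Things in the scene. Friction and masses are not known exactly. Their poses are not given: they have to be found in the camera images.
- guard: White sheet-metal guard, fixed on the machine: a box, flat top 130 mm above the work surface. Origin at work surface level; x from the guard's front to its back, y along the machine, the way the shutter opens, z up. Spans x -90 to +85, y -90 to +225 mm. Two steel rails, 6 mm wide, run along y on top at x = -77.5 and +62.5 mm, up to z = 137 mm. Not to be touched.
- window (a point): Centre of the rectangular window in the guard's top, level with the top surface (130 mm up). The opening is 115 mm along the guard's x and 130 mm along its y (x -65 to +50, y -65 to +65 mm in the guard's frame); the sheet is 4 mm thick. Axes as the guard's.
- shutter (a joint): Travel (m) of the bare steel shutter, a flat plate 130 x 140 x 3 mm sliding on top of the guard (upper face 135.5 mm above the work surface): 0 = shut, covering the window; 0.140 = fully open, slid along the guard's +y to its stop. Starts shut or up to 0.04 open, slides with about 3 N (more when fast) and stays where it is left.
- shutter_tab (a point): Top centre of the shutter's upright tab, 171.5 mm above the work surface: a plate in the middle of the shutter, 60 mm along the guard's x, 12 mm thick along y, rising 36 mm above the shutter; push on its broad faces. It moves with the shutter along the guard's y (axes as the guard's).
- lever_long (a joint): Angle (rad) of the longer lever, the spindle brake: 0 = up (level), 0.27 = fully down on its stop. Starts at 0 to 0.05. Its level axle lies along the guard's y at x = +58 mm, z = 106 mm; it reaches 80 mm from there towards -x. Stiff: needs about 3.5 N on its pad, has no spring, stays where it is left.
- lever_long_pad (a point): Middle of the upper face of the longer lever's black pad (24 x 24 mm), at x = -22 mm in the guard's frame and y = +27 or -27 mm (the two levers may change places), about 18 mm below the guard's top when up and about 40 mm below it when fully down.
- lever_short (a joint): Angle (rad) of the shorter lever, which looks alike but reaches only 44 mm from the same axle: 0 = up, 0.27 = down. Starts at 0 to 0.05. Leave it.
- lever_short_pad (a point): Middle of the upper face of the shorter lever's black pad (24 x 24 mm), at x = +14 mm in the guard's frame, 54 mm beside the longer lever in y.
- polisher: The machine's bed, a grey steel plate 200 x 560 x 6 mm. Origin and axes the same as the guard's. It carries, beside the guard, a dark motor box at y -100 to -230 mm, 121 mm high, then a felt wheel under a hood 130 mm high, to y = -335 mm. Fixed.
- stone: Loose reddish polished stone, 46 mm across, 28 mm high, lying on top of the motor box beside the guard. Origin at its underside. Leave it.
- jar: Loose amber glass jar, 52 mm across, 70 mm high. Origin at its underside. Leave it.
- compound_bar: Loose dark bar of polishing compound, 32 x 100 x 28 mm. Origin at its underside. Leave it.
- wrench: Loose steel wrench, 150 mm long, lying flat. Leave it.
- brush: Loose brush, 170 mm long, lying flat. Leave it.
- spare_wheel: Loose grey felt wheel, 80 mm across, 20 mm thick, lying flat. Leave it.
- dish: Loose white dish, 80 mm across, 30 mm high. Leave it.

How it is judged:
By the outcome, as a careful person would: the job done as asked, in the order asked, and still so for the second after the job is handed in, with the robot touching nothing.
It also fails if it takes over 58 s, if anything falls off the work surface, if the arm or the gripper's body presses on something with over 40 N, if the wrist force passes 120 N, or if a joint passes its speed limit or range.

### The arm

A 6-joint arm with a two-finger parallel gripper is mounted at the origin on the work surface. World frame = base frame: x ahead of the robot, y to its left, z up, the work surface at z = 0. Lengths are in mm, angles in rad, forces in N, time in s.
With the tool pointing down it reaches from about 350 to 775 mm from the base axis. Payload 7.3 kg.
Tool frame: the origin (TCP) lies between the finger pads; the fingertips stand bot.tips_ahead ahead of it and the grasp point (between the pads) lies 6 mm ahead of it (bot.tips_ahead is the distance from the TCP to the fingertips, in mm); z points along the fingers, y is the line along which they close (so a half turn about z gives the same grasp; the last joint's range is limited). The gripper opens to 92 mm and grips with 3 to 60 N. Pads are 19 mm wide; open, the fingers measure 130 mm over their backs; the gripper's body (75 mm by 190 mm) begins 47 mm behind the grasp point.
Start: joints at [1.188, 0.342, 1.524, -0, 1.275, -0.146], TCP at [123.144, 510.37, 251.741] pointing down, gripper open.
Joint ranges: [-2.53, 2.53], [-0.77, 2.02], [0.04, 2.7], [-1, 4.14], [0.28, 2.66], [-3.11, 3.11]. Speed limits (rad/s): [2.57, 2.57, 3.14, 3.14, 3.14, 3.14].

### API

Orientations are given as [roll, pitch, yaw] about the fixed x, y, z axes, in that order (R = Rz(yaw) Ry(pitch) Rx(roll)).
In Python, from plant import bot gives the robot as it stands. The module is installed in compiled form; this text tells all that it offers.
- The arm moves only by the tool step_arm, never from a script. Its argument "targets" is one flat list of numbers, 7 for each row, row after row: the opening, from 0 (shut) to 1 (fully open), then the shift along the tool's x, y, z each as a share of 100 mm, from -1 to 1, then the turn, a rotation vector about the tool's x, y, z each as a share of pi/4 rad, from -1 to 1. A call has 1 to 20 rows; each row is the pose to reach, as a shift and turn from the pose commanded when the call began, along the tool's axes at that moment; what a row does not reach only later rows make up. A row lasts 1/8 s, in which the tool goes at most 62.5 mm and 10.7 degrees, less where a joint would pass 70% of its speed; a pose out of reach is approached as far as the arm can. A call with a number of a shift or a turn outside -1 to 1 is refused whole. A call with a gripper value outside its range is refused whole. The fingers move at their own pace and stop on an object; the grip force is fixed at half the most. Time passes only in rows, so rows that repeat a pose let the fingers close. It gives the time, the measured TCP pose, the force, the opening and the grip force at its end, in the units of the state.
- bot.get_obs(): the state, without advancing time (a new reading comes with each control period).
- bot.capture(name): name is "scene" or "top" or "wrist"; returns (picture, depth): 400x640x3 uint8, blue, green, red; 400x640 float32, mm along the optical axis (not along the pixel's ray), 0 where there is no reading.
- bot.camera_info(name): a dict with "fx", "fy", "cx", "cy" (pixels), "camera_from_world" (4x4, takes a point from world to camera coordinates); the wrist camera has in their place "hand_eye" (4x4, takes a point from camera to tool coordinates, whose origin is the TCP and whose axes are the flange's). Camera axes: x right, y down, z forward; pixel columns grow to the right and rows downward; lengths in mm; the calibration is good to about 2 mm. A picture is of the moment at which its call begins: read the wrist's pose just before it. camera_info takes no time and is no camera call.
- bot.close_job(): hands the job in; it is judged then, once.
The state is a dict: "time": time; "joint_positions": joint angles; "dq": joint speeds; "tau": joint torques, N m; "tool_pos": TCP position; "tcp_rot": TCP orientation; "contact_force": force on the tool from outside, world axes, zero at the start; "moment": the same for the moment, N m; "grip_width": finger opening in mm; "finger_force": force on a finger pad.
Only numpy, scipy, OpenCV 4.12 (cv2) and the standard library are available. Lean on these libraries where they do the work, as an engineer would, in place of code of your own. Each camera call takes 0.05 s, during which the arm holds its last target. There are 200 camera calls.

## Working session

There is one attempt and no reset: what is moved stays moved. The work goes in short steps, Python scripts to look and compute and a tool call to move; the robot and the scene stay as the last step left them, time stands still between calls to the robot, and variables do not carry over. Pictures are saved under pics/ and viewed, at most 10 in all, crops included, and the job is handed in when it is done.

Besides the shell and the picture viewer there is one more tool, called after ">>>" in YAML: its name, and indented under it one key for each argument. step_arm: Moves the arm, as the interface text tells. Shift numbers are shares of 100 mm and turn numbers shares of pi/4 rad, none past 1 either way. Its arguments: {"type":"object","properties":{"targets":{"type":"array"}},"required":["targets"]}

```bash
mkdir -p pics; python3 - <<'E'
from plant import bot
import cv2,numpy as np
o=bot.get_obs();print({k:np.round(v,3) for k,v in o.items()},bot.tips_ahead)
for n in("scene","top"):
    p,d=bot.capture(n);cv2.imwrite(f"pics/{n}0.png",p);np.savez(f"{n}0.npz",p=p,d=d)
    print(n,{k:np.round(v,3).tolist() for k,v in bot.camera_info(n).items()})
print(bot.camera_info("wrist"))
E
```

```text
{'time': np.float64(0.0), 'joint_positions': array([ 1.188,  0.343,  1.525, -0.   ,  1.275, -0.146]), 'dq': array([ 0.002,  0.   ,  0.001, -0.001, -0.001,  0.   ]), 'tau': array([ -0.   , -43.125, -24.422,   0.072,   0.056,  -0.   ]), 'tool_pos': array([123.022, 510.   , 251.021]), 'tcp_rot': array([-3.14 , -0.   ,  2.905]), 'contact_force': array([ 0.389,  0.396, -0.308]), 'moment': array([-0.015,  0.014, -0.052]), 'finger_force': np.float64(0.0), 'grip_width': np.float64(91.876)} 25.0
scene {'fx': 457.367, 'fy': 457.367, 'cx': 316.764, 'cy': 190.081, 'camera_from_world': [[0.248, 0.968, 0.02, -179.375], [0.702, -0.166, -0.692, -285.952], [-0.667, 0.186, -0.721, 1521.813], [0.0, 0.0, 0.0, 1.0]]}
top {'fx': 487.742, 'fy': 487.742, 'cx': 320.156, 'cy': 203.563, 'camera_from_world': [[0.018, -1.0, -0.003, 39.002], [-0.986, -0.017, -0.165, 572.292], [0.165, 0.006, -0.986, 1159.565], [0.0, 0.0, 0.0, 1.0]]}
{'fx': 294.3618052497933, 'fy': 294.3618052497933, 'cx': 320.22385225101846, 'cy': 204.51761071793453, 'hand_eye': array([[-6.17131132e-05, -9.61420654e-01, -2.75082393e-01,
         7.31714480e+01],
       [ 9.99999896e-01,  6.49303287e-05, -4.51277395e-04,
        -1.28427848e+00],
       [ 4.51728598e-04, -2.75082393e-01,  9.61420550e-01,
        -1.32636773e+02],
       [ 0.00000000e+00,  0.00000000e+00,  0.00000000e+00,
         1.00000000e+00]])}
```

View pics/scene0.png

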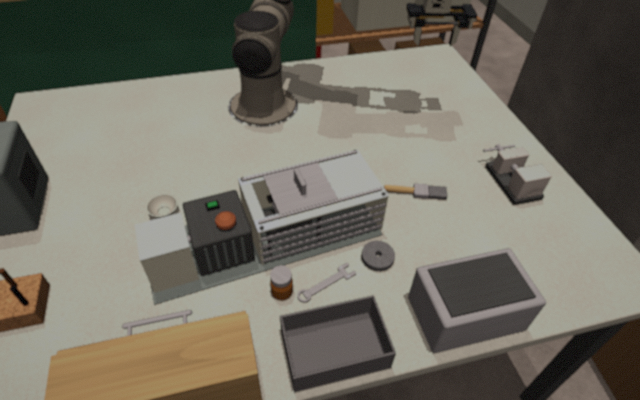

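View pics/top0.png

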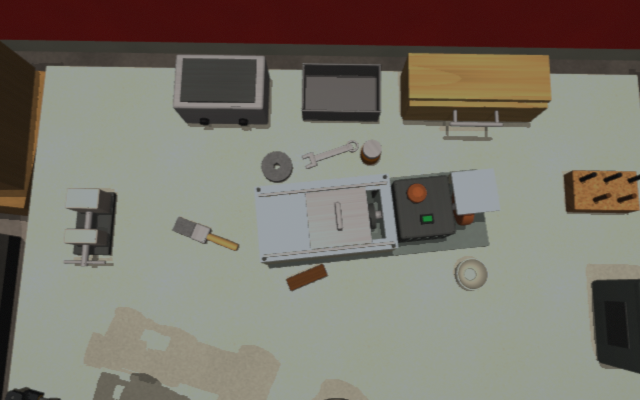

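The scene view shows the guard at (250–385, 165–255) with its shutter's tab at (300,180). In the top view the guard spans (257–397, 178–262) with the tab at (339,216). The window is partly open on its right, at (375,215), so the shutter opens to the left (world +y).

```bash
cat > h.py <<'E'
import numpy as np,cv2
from plant import bot
def cloud(d,ci):
    v,u=np.indices(d.shape)
    P=np.dstack([(u-ci['cx'])/ci['fx']*d,(v-ci['cy'])/ci['fy']*d,d])
    T=np.linalg.inv(ci['camera_from_world'])
    return P@T[:3,:3].T+T[:3,3]
def ray(u,v,z,ci):
    T=np.linalg.inv(ci['camera_from_world']);r=T[:3,:3]@[(u-ci['cx'])/ci['fx'],(v-ci['cy'])/ci['fy'],1]
    return T[:3,3]+r*(z-T[2,3])/r[2]
E
python3 - <<'E'
from h import *
f=np.load("top0.npz");ci=bot.camera_info("top");W=cloud(f['d'],ci);z=W[...,2]
box=np.zeros(z.shape,bool);box[165:275,245:405]=1
m=box&(z>118)&(z<150)&(f['d']>0)
n,l,s,c=cv2.connectedComponentsWithStats(m.astype('uint8'));k=1+s[1:,4].argmax();m=l==k
r=cv2.minAreaRect(W[m][:,:2].astype('float32'));print("top",r,np.median(z[m]))
t=box&(z>155)&(z<190);q=W[t];print("tab",t.sum(),cv2.minAreaRect(q[:,:2].astype('float32')),np.median(q[:,2]),q[:,:2].mean(0))
c=cv2.resize(f['p'][165:275,245:405],None,fx=5,fy=5,interpolation=cv2.INTER_CUBIC);cv2.imwrite("pics/topc.png",c)
for u,v in((300,225),(340,240),(420,215),(430,250),(300,100),(470,190)):print(u,v,W[v,u].round(1))
E
```

```text
top ((527.9033203125, 36.47637939453125), (176.16107177734375, 315.6976623535156), 6.8238301277160645) 130.99424489715034
tab 154 ((526.12939453125, 7.129364013671875), (59.707420349121094, 12.08018970489502), 7.110900402069092) 169.82416086661772 [525.55874148   7.29857298]
300 225 [507.7  94.1 126. ]
340 240 [473.8   2.4 137.4]
420 215 [ 535.6 -181.3  127.1]
430 250 [ 464.5 -228.8    8.8]
300 100 [859.1 108.4  -1. ]
470 190 [ 595.8 -297.4  129.2]
```

View pics/topc.png

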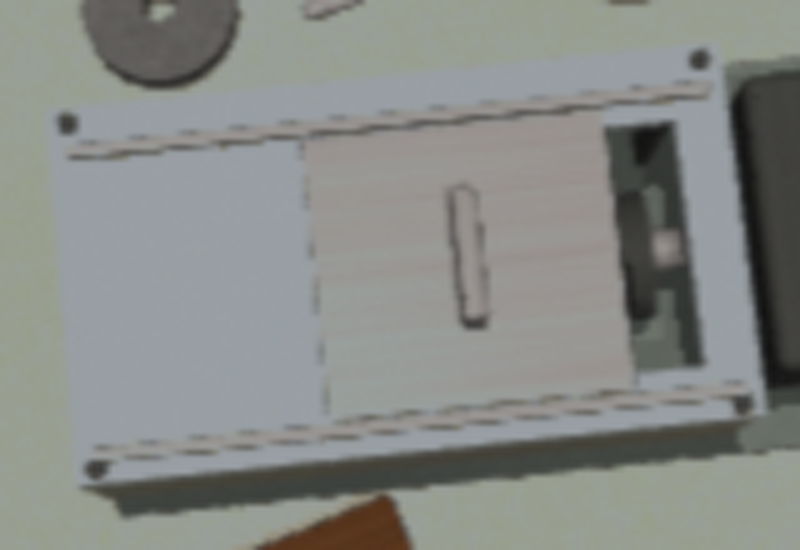

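The rectangle measures 176 x 316 mm at z 131 (175 x 315 at 130 expected). The tab is 60 x 12 mm at guard x -7.8 (-7.5 expected). So the guard's origin is about (538.4, -30.3), yaw 0.12, and the shutter is about 39 mm open. I'll shut the fingers and turn so that tool x is guard +y and tool y is guard +x.

>>> step_arm:
  targets: [0,-0.3,-0.2,0,0,0,0.2,0,-0.6,-0.5,0,0,0,0.42,0,-0.8,-0.7,0,0,0,0.64,0,-1,-0.8,0,0,0,0.84,0,-1,-0.8,0,0,0,1]

```text
time: 0.72
tool_pos: [202.4, 408.1, 251.6]
tcp_rot: [-3.141, 0.0, 2.113]
contact_force: [-0.3, -0.2, 0.6]
grip_width: 46.7
finger_force: 0.0
```

>>> step_arm:
  targets: [0,-0.4,0,0,0,0,0.2,0,-0.8,0.1,0,0,0,0.42,0,-1,0.1,0,0,0,0.546,0,-1,0.1,0,0,0,0.546]

```text
time: 1.23
tool_pos: [262.7, 328.2, 251.5]
tcp_rot: [-3.141, 0.0, 1.689]
contact_force: [-0.6, 0.3, 0.1]
grip_width: 6.6
finger_force: 0.0
```

```bash
cat >> h.py <<'E'
YAW=0.12;O=np.array([538.4,-30.3])
R=np.array([[np.cos(YAW),-np.sin(YAW)],[np.sin(YAW),np.cos(YAW)]])
def state():
    o=bot.get_obs();g=R.T@(o['tool_pos'][:2]-O)
    print("t",round(float(o['time']),2),"guard x,y",g.round(1),"tipz",round(float(o['tool_pos'][2]-bot.tips_ahead),1),"rot",o['tcp_rot'].round(3),"F",o['contact_force'].round(1),"w",round(float(o['grip_width']),1))
    return g
E
python3 - <<'E'
from h import *
state()
f=np.load("scene0.npz");W=cloud(f['d'],bot.camera_info("scene"));z=W[...,2]
b=np.zeros(z.shape,bool);b[150:260,240:390]=1
G=(W[...,:2]-O)@R
for n,a,c in(("tab",158,180),("top",124,133)):
    q=G[b&(z>a)&(z<c)];print(n,len(q),q.min(0).round(),q.max(0).round(),np.median(q,0).round(1),np.percentile(z[b&(z>a)&(z<c)],[50,98]))
E
```

```text
t 1.23 guard x,y [-230.8  388.9] tipz 226.5 rot [-3.141  0.     1.689] F [-0.6  0.3  0.1] w 6.6
tab 137 [-32.  29.] [27. 41.] [ 1.5 33.5] [169.02685897 172.36989194]
top 4012 [ -89. -110.] [ 91. 223.] [ 21.4 118.4] [129.10135302 132.76530267]
```

The scene camera agrees to within a few mm. I'll have the wrist camera settle the rest. Moving over the guard at this height.

>>> step_arm:
  targets: [0,-0.5,0.3,0,0,0,0,0,-1,0.6,0,0,0,0,0,-1,0.6,0,0,0,0]

```text
time: 1.6
tool_pos: [335.5, 235.2, 251.6]
tcp_rot: [3.141, 0.0, 1.688]
contact_force: [-0.4, 0.4, -0.4]
grip_width: 0.6
finger_force: 0.0
```

>>> step_arm:
  targets: [0,-0.5,0.3,0,0,0,0,0,-1,0.6,0,0,0,0,0,-1,0.6,0,0,0,0]

```text
time: 1.98
tool_pos: [406.7, 143.7, 251.5]
tcp_rot: [3.141, -0.0, 1.688]
contact_force: [-0.5, 0.0, -0.1]
grip_width: 0.5
finger_force: 0.0
```

>>> step_arm:
  targets: [0,-0.5,0.3,0,0,0,0,0,-1,0.6,0,0,0,0,0,-1,0.6,0,0,0,0]

```text
time: 2.35
tool_pos: [478.0, 52.4, 251.2]
tcp_rot: [-3.141, -0.0, 1.689]
contact_force: [-0.7, 0.8, -0.2]
grip_width: 0.5
finger_force: 0.0
```

>>> step_arm:
  targets: [0,-0.4,0.2,0,0,0,0,0,-0.8,0.43,0,0,0,0,0,-0.8,0.43,0,0,0,0,0,-0.8,0.43,0,0,0,0]

```text
time: 2.85
tool_pos: [528.2, -19.2, 251.4]
tcp_rot: [-3.14, -0.001, 1.693]
contact_force: [-0.2, 0.7, 0.2]
grip_width: 0.1
finger_force: 0.0
```

```bash
cat >> h.py <<'E'
from scipy.spatial.transform import Rotation as Ro
def wrist(name=None):
    o=bot.get_obs();p,d=bot.capture("wrist");ci=bot.camera_info("wrist")
    T=np.eye(4);T[:3,:3]=Ro.from_euler('xyz',o['tcp_rot']).as_matrix();T[:3,3]=o['tool_pos']
    ci['camera_from_world']=np.linalg.inv(T@ci['hand_eye'])
    if name:cv2.imwrite(f"pics/{name}.png",p)
    W=cloud(d,ci);return p,d,W,(W[...,:2]-O)@R,ci
E
python3 - <<'E'
from h import *
state()
p,d,W,G,ci=wrist("w1");z=W[...,2];np.savez("w1.npz",p=p,W=W,G=G)
t=(d>0)&(z>160)&(z<176)&(abs(G[...,0])<60)&(G[...,1]>20)&(G[...,1]<70);q=G[t]
print("tab",t.sum(),np.percentile(q,[1,50,99],0).round(1),np.median(z[t]))
r=cv2.minAreaRect(q.astype('float32'));print(r)
E
```

```text
t 2.85 guard x,y [-8.8 12.3] tipz 226.4 rot [-3.140e+00 -1.000e-03  1.693e+00] F [-0.2  0.7  0.2] w 0.1
tab 1336 [[-34.9  31. ]
 [ -6.2  37.4]
 [ 22.6  42.1]] 170.79065034727836
((-6.131017684936523, 36.50788116455078), (59.603153228759766, 11.423587799072266), 0.04018275812268257)
```

View pics/w1.png

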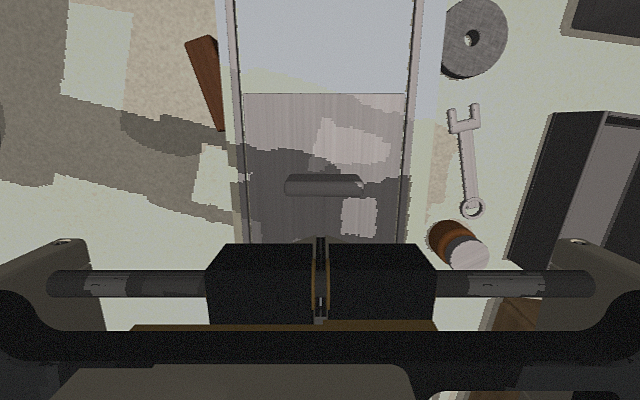

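The wrist view shows the shut fingers and the tab at (325,184). It puts the tab at guard (-6.1, 36.5), 60 x 11 mm, at z 171, all within 2 mm of the top view. I'll descend in front of its -y face.

>>> step_arm:
  targets: [0,-0.06,0.02,0.3,0,0,0,0,-0.06,0.02,0.6,0,0,0,0,-0.06,0.02,0.75,0,0,0,0,-0.06,0.02,0.8,0,0,0,0,-0.06,0.02,0.8,0,0,0]

```text
time: 3.52
tool_pos: [532.0, -26.9, 172.3]
tcp_rot: [3.141, 0.0, 1.691]
contact_force: [0.3, 0.2, 0.5]
grip_width: 0.6
finger_force: 0.0
```

>>> step_arm:
  targets: [0,0.04,0,0,0,0,0,0,0.08,0,0,0,0,0,0,0.12,0,0,0,0,0,0,0.15,0,0,0,0,0,0,0.18,0,0,0,0,0,0,0.21,0,0,0,0,0,0,0.24,0,0,0,0,0]

```text
time: 4.4
tool_pos: [528.9, -3.6, 171.8]
tcp_rot: [3.141, 0.0, 1.69]
contact_force: [-0.1, -3.0, 1.1]
grip_width: 0.6
finger_force: 1.3
```

```bash
python3 -c "
from h import *
state()"
```

```text
t 4.4 guard x,y [-6.2 27.7] tipz 146.8 rot [3.141 0.    1.69 ] F [-0.1 -3.   1.1] w 0.6
```

Contact is at 3 N and the shutter is sliding. Keep pushing evenly.

>>> step_arm:
  targets: [0,0.05,0,0,0,0,0,0,0.1,0,0,0,0,0,0,0.15,0,0,0,0,0,0,0.2,0,0,0,0,0,0,0.25,0,0,0,0,0,0,0.3,0,0,0,0,0,0,0.35,0,0,0,0,0,0,0.4,0,0,0,0,0,0,0.45,0,0,0,0,0,0,0.5,0,0,0,0,0,0,0.55,0,0,0,0,0,0,0.6,0,0,0,0,0,0,0.65,0,0,0,0,0,0,0.7,0,0,0,0,0,0,0.75,0,0,0,0,0,0,0.8,0,0,0,0,0,0,0.84,0,0,0,0,0,0,0.86,0,0,0,0,0,0,0.86,0,0,0,0,0]

```text
time: 6.78
tool_pos: [518.4, 82.3, 171.5]
tcp_rot: [-3.141, -0.001, 1.691]
contact_force: [0.6, -1.0, -0.1]
grip_width: 0.7
finger_force: 0.1
```

>>> step_arm:
  targets: [0,0.02,0,0,0,0,0,0,0.04,0,0,0,0,0,0,0.06,0,0,0,0,0,0,0.07,0,0,0,0,0,0,0.08,0,0,0,0,0]

```text
time: 7.4
tool_pos: [517.5, 89.9, 171.5]
tcp_rot: [-3.141, -0.0, 1.691]
contact_force: [-0.4, -1.9, -1.0]
grip_width: 0.3
finger_force: 1.3
```

```bash
python3 -c "
from h import *
state()"
```

```text
t 7.4 guard x,y [ -6.4 121.8] tipz 146.5 rot [-3.141 -0.     1.691] F [-0.4 -1.9 -1. ] w 0.3
```

>>> step_arm:
  targets: [0,0.01,0,0,0,0,0,0,0.02,0,0,0,0,0]

```text
time: 7.65
tool_pos: [517.4, 90.4, 171.6]
tcp_rot: [-3.141, 0.003, 1.691]
contact_force: [-0.0, -12.3, -2.2]
grip_width: 0.3
finger_force: 6.0
```

>>> step_arm:
  targets: [0,0.01,0,0,0,0,0,0,0.01,0,0,0,0,0]

```text
time: 7.9
tool_pos: [517.4, 90.4, 171.6]
tcp_rot: [-3.141, 0.004, 1.691]
contact_force: [0.5, -13.7, -0.6]
grip_width: 0.7
finger_force: 6.8
```

>>> step_arm:
  targets: [0,0.01,0,0,0,0,0,0,0.01,0,0,0,0,0]

```text
time: 8.15
tool_pos: [517.4, 90.5, 171.6]
tcp_rot: [-3.141, 0.006, 1.691]
contact_force: [-0.8, -18.4, -1.8]
grip_width: 0.4
finger_force: 8.9
```

The force rises to 18 N at finger y 122.4, so the shutter is on its stop. It should be 124.5, which makes the guard frame about 2 mm off in y, the same as the wrist view says. Back off, rise, and look into the window.

>>> step_arm:
  targets: [0,-0.1,0,0,0,0,0,0,-0.2,0,0,0,0,0,0,-0.4,0,-0.4,0,0,0,0,-0.8,0,-0.8,0,0,0,0,-0.95,0,-0.8,0,0,0]

```text
time: 8.78
tool_pos: [530.3, -2.2, 255.0]
tcp_rot: [3.135, 0.002, 1.689]
contact_force: [0.8, -0.7, -0.7]
grip_width: 0.2
finger_force: 0.0
```

>>> step_arm:
  targets: [0,-0.5,0,0,0,0,0,0,-0.9,0,0,0,0,0,0,-0.9,0,0,0,0,0,0,-0.9,0,0,0,0,0]

```text
time: 9.28
tool_pos: [538.9, -89.2, 250.8]
tcp_rot: [-3.14, -0.002, 1.69]
contact_force: [0.3, 0.6, 0.0]
grip_width: 0.6
finger_force: 0.0
```

```bash
cat >> h.py <<'E'
O=O+R@[1.,-2.]
E
python3 - <<'E'
from h import *
state()
p,d,W,G,ci=wrist("w2");z=W[...,2];np.savez("w2.npz",p=p,W=W,G=G,d=d)
i=(d>0)&(abs(G[...,0]+7.5)<52)&(abs(G[...,1])<60)
m=i&(z>85)&(z<122)
n,l,s,c=cv2.connectedComponentsWithStats(m.astype('uint8'))
for k in range(1,n):
    if s[k,4]>60:
        q=G[l==k];print(s[k],np.percentile(q,[2,50,98],0).round(1).tolist(),np.percentile(z[l==k],[5,50,95]).round(1))
m=(d>0)&(z>168)&(z<175)&(abs(G[...,0])<40)&(G[...,1]>100);print("tab",np.percentile(G[m],[2,50,98],0).round(1).tolist() if m.any() else 0)
E
```

```text
t 9.28 guard x,y [ -7.6 -56.5] tipz 225.8 rot [-3.14e+00 -2.00e-03  1.69e+00] F [0.3 0.6 0. ] w 0.6
[332  94  47  29 994] [[3.2, 14.7], [18.1, 26.6], [43.1, 38.2]] [107.7 110.4 112.2]
[ 293  156   83   25 1252] [[-32.0, -37.5], [-9.4, -27.0], [42.4, -16.5]] [106.  108.1 109.9]
tab 0
```

View pics/w2.png

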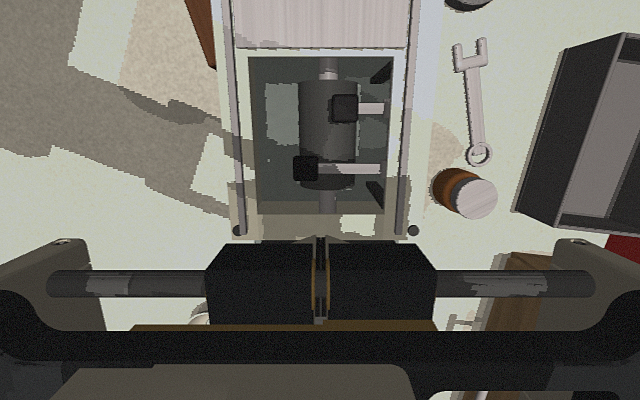

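The view shows the open window with the long lever's pad at (305,168), at guard y -27. The short lever's pad is at (344,107), at y +27. Both fit the corrected frame to about 1 mm. Before going in, I'll check the shape of the finger blocks in the foreground.

```bash
python3 - <<'E'
from h import *
f=np.load("w2.npz");ci=bot.camera_info("wrist");d=f['d']
v,u=np.indices(d.shape);P=np.dstack([(u-ci['cx'])/ci['fx']*d,(v-ci['cy'])/ci['fy']*d,d])
H=ci['hand_eye'];T=P@H[:3,:3].T+H[:3,3]
for y,x in((238,320),(243,300),(246,260),(246,220),(260,210),(260,318),(260,250),(260,430),(300,250),(320,250),(300,322),(285,120),(345,320)):print(x,y,T[y,x].round(),d[y,x].round())
E
```

```text
320 238 [ 8.  0. 24.] 169.0
300 243 [ 35.  -6. -45.] 94.0
260 246 [ 35. -19. -48.] 92.0
220 246 [ -99. -142.  253.] 418.0
210 260 [-120. -157.  251.] 422.0
318 260 [ 8. -1. -3.] 142.0
250 260 [ 35. -19. -58.] 82.0
430 260 [-119.  157.  249.] 420.0
250 300 [ 27. -18. -65.] 77.0
250 320 [ 20. -19. -64.] 80.0
322 300 [ -3.   1. -21.] 128.0
120 285 [ 27. -58. -57.] 85.0
320 345 [ 24.   0. -78.] 66.0
```

The fingers are about ±9 mm in tool x, and the body begins about 65–70 mm above the tips, so it clears everything at full depth. Move above the long pad and go down to the window.

>>> step_arm:
  targets: [0,0.2,-0.15,0,0,0,0,0,0.295,-0.22,0,0,0,0,0,0.295,-0.22,0.3,0,0,0,0,0.295,-0.22,0.6,0,0,0,0,0.295,-0.22,0.75,0,0,0,0,0.295,-0.22,0.75,0,0,0]

```text
time: 10.07
tool_pos: [513.7, -62.8, 176.1]
tcp_rot: [-3.14, -0.001, 1.691]
contact_force: [0.3, -0.2, 0.6]
grip_width: 0.6
finger_force: 0.0
```

```bash
python3 -c "
from h import *
state()"
```

```text
t 10.07 guard x,y [-29.4 -27.3] tipz 151.1 rot [-3.140e+00 -1.000e-03  1.691e+00] F [ 0.3 -0.2  0.6] w 0.6
```

>>> step_arm:
  targets: [0,0,0,0.1,0,0,0,0,0,0,0.2,0,0,0,0,0,0,0.3,0,0,0,0,0,0,0.36,0,0,0,0,0,0,0.38,0,0,0,0,0,0,0.4,0,0,0,0,0,0,0.42,0,0,0,0,0,0,0.44,0,0,0]

```text
time: 11.08
tool_pos: [514.1, -63.3, 133.0]
tcp_rot: [3.141, 0.0, 1.691]
contact_force: [-0.8, -0.0, 3.5]
grip_width: 0.2
finger_force: 1.4
```

>>> step_arm:
  targets: [0,0,0,0.02,0,0,0,0,0,0,0.04,0,0,0,0,0,0,0.06,0,0,0,0,0,0,0.08,0,0,0,0,0,0,0.1,0,0,0,0,0,0,0.11,0,0,0]

```text
time: 11.82
tool_pos: [514.3, -63.2, 121.7]
tcp_rot: [3.141, 0.0, 1.691]
contact_force: [1.6, 0.3, 2.6]
grip_width: 0.7
finger_force: 1.3
```

>>> step_arm:
  targets: [0,0,0,0.01,0,0,0,0,0,0,0.02,0,0,0]

```text
time: 12.08
tool_pos: [514.0, -63.2, 119.7]
tcp_rot: [3.141, 0.0, 1.691]
contact_force: [1.0, 0.2, 2.9]
grip_width: 0.8
finger_force: 1.3
```

>>> step_arm:
  targets: [0,0,0,0.01,0,0,0,0,0,0,0.02,0,0,0]

```text
time: 12.32
tool_pos: [513.9, -63.2, 117.7]
tcp_rot: [3.142, -0.0, 1.691]
contact_force: [1.5, -0.1, 2.8]
grip_width: 0.3
finger_force: 1.3
```

>>> step_arm:
  targets: [0,0,0,0.01,0,0,0,0,0,0,0.01,0,0,0]

```text
time: 12.58
tool_pos: [513.7, -63.2, 116.5]
tcp_rot: [-3.141, -0.0, 1.691]
contact_force: [0.6, -0.5, 1.8]
grip_width: 0.6
finger_force: 0.8
```

>>> step_arm:
  targets: [0,0,0,0.01,0,0,0,0,0,0,0.01,0,0,0]

```text
time: 12.82
tool_pos: [513.8, -63.2, 115.6]
tcp_rot: [-3.141, -0.0, 1.691]
contact_force: [-0.3, -0.5, 2.1]
grip_width: 0.4
finger_force: 0.8
```

>>> step_arm:
  targets: [0,0,0,0.01,0,0,0,0,0,0,0.02,0,0,0]

```text
time: 13.08
tool_pos: [514.1, -63.2, 113.9]
tcp_rot: [3.141, 0.0, 1.691]
contact_force: [-0.6, 1.1, 9.4]
grip_width: 0.8
finger_force: 4.4
```

>>> step_arm:
  targets: [0,0,0,0.01,0,0,0,0,0,0,0.01,0,0,0]

```text
time: 13.32
tool_pos: [514.2, -63.2, 113.7]
tcp_rot: [3.141, 0.0, 1.691]
contact_force: [-1.1, 1.3, 11.7]
grip_width: 0.3
finger_force: 5.5
```

The force rises to 12 N at tip z 89 and the tip hardly moves further, so the lever is on its stop. One last small press, then straight up and back to look.

>>> step_arm:
  targets: [0,0,0,0.01,0,0,0,0,0,0,0.01,0,0,0,0,0,0,-0.1,0,0,0,0,0,0,-0.4,0,0,0,0,0,0,-0.7,0,0,0,0,-0.2,0.1,-1,0,0,0,0,-0.35,0.22,-1,0,0,0,0,-0.35,0.22,-1,0,0,0]

```text
time: 14.32
tool_pos: [540.0, -95.9, 212.3]
tcp_rot: [-3.141, -0.0, 1.69]
contact_force: [0.0, 0.5, 0.0]
grip_width: 0.8
finger_force: 0.0
```

>>> step_arm:
  targets: [0,0,0,-0.35,0,0,0,0,0,0,-0.37,0,0,0,0,0,0,-0.37,0,0,0]

```text
time: 14.7
tool_pos: [539.2, -94.7, 248.8]
tcp_rot: [-3.14, -0.001, 1.691]
contact_force: [0.1, 0.1, -0.6]
grip_width: 0.7
finger_force: 0.0
```

```bash
python3 - <<'E'
from h import *
state()
p,d,W,G,ci=wrist("w3");z=W[...,2];f=np.load("w2.npz")
for nm,pp,g,zz in(("before",f['p'],(f['W'][...,:2]-O)@R,f['W'][...,2]),("after",p,G,z)):
    for lab,y in(("long",-27),("short",27)):
        i=(abs(g[...,1]-y)<8)&(zz>75)&(zz<122)
        print(nm,lab,[(x,round(float(np.median(zz[i&(abs(g[...,0]-x)<4)])),1),int((i&(abs(g[...,0]-x)<4)).sum())) for x in(-28,-20,-12,6,14,22,34)])
E
```

```text
t 14.7 guard x,y [ -8. -62.] tipz 223.8 rot [-3.140e+00 -1.000e-03  1.691e+00] F [ 0.1  0.1 -0.6] w 0.7
before long [(-28, 108.8, 147), (-20, 109.1, 135), (-12, 109.0, 149), (6, 106.3, 134), (14, 107.1, 107), (22, 107.5, 88), (34, 107.7, 99)]
before short [(-28, nan, 0), (-20, nan, 0), (-12, 75.2, 24), (6, 110.5, 185), (14, 111.2, 176), (22, 110.9, 169), (34, 108.4, 107)]
after long [(-28, 88.0, 97), (-20, 90.2, 130), (-12, 91.8, 150), (6, 93.8, 118), (14, 96.1, 101), (22, 98.4, 93), (34, 102.0, 97)]
after short [(-28, nan, 0), (-20, nan, 0), (-12, 75.4, 27), (6, 110.8, 193), (14, 111.2, 187), (22, 111.0, 178), (34, 108.3, 109)]
  return _methods._mean(a, axis=axis, dtype=dtype,
  ret = ret.dtype.type(ret / rcount)
```

View pics/w3.png

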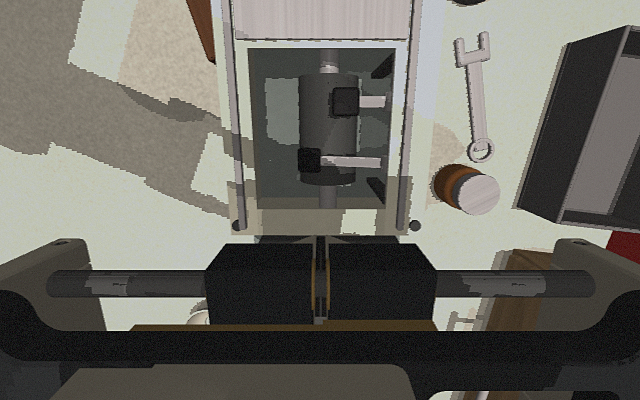

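The long lever is down: its pad middle is at z 90 and its slope is about 0.27, as it should be. The short lever is unchanged at 111. In the picture the long pad is at (309,160) and the short pad at (344,101). Now go over to the tab's far side.

>>> step_arm:
  targets: [0,0.5,0,0,0,0,0,0,1,0,0,0,0,0,0,1,0,0,0,0,0]

```text
time: 15.12
tool_pos: [526.7, 7.0, 248.6]
tcp_rot: [-3.139, -0.001, 1.695]
contact_force: [0.2, -0.2, -1.5]
grip_width: 0.4
finger_force: 0.0
```

>>> step_arm:
  targets: [0,0.5,0,0,0,0,0,0,1,0,0,0,0,0,0,1,0,0,0,0,0]

```text
time: 15.5
tool_pos: [515.2, 105.2, 248.8]
tcp_rot: [-3.14, -0.001, 1.694]
contact_force: [0.0, 0.0, -0.9]
grip_width: 0.4
finger_force: 0.0
```

>>> step_arm:
  targets: [0,0.2,0,0,0,0,0,0,0.32,0,0,0,0,0,0,0.32,0,0,0,0,0,0,0.32,0,0,0,0,0]

```text
time: 16.0
tool_pos: [512.4, 134.2, 249.5]
tcp_rot: [-3.141, 0.0, 1.69]
contact_force: [-0.3, 0.1, 0.3]
grip_width: 0.4
finger_force: 0.0
```

```bash
python3 -c "
from h import *
state()"
```

```text
t 16.0 guard x,y [ -7.1 168.4] tipz 224.5 rot [-3.141  0.     1.69 ] F [-0.3  0.1  0.3] w 0.4
```

>>> step_arm:
  targets: [0,0,0,0.3,0,0,0,0,0,0,0.6,0,0,0,0,0,0,0.75,0,0,0,0,0,0,0.78,0,0,0,0,0,0,0.78,0,0,0]

```text
time: 16.62
tool_pos: [512.8, 134.9, 172.4]
tcp_rot: [3.14, -0.0, 1.69]
contact_force: [-0.3, 0.6, -0.8]
grip_width: 0.2
finger_force: 0.0
```

>>> step_arm:
  targets: [0,-0.04,0,0,0,0,0,0,-0.08,0,0,0,0,0,0,-0.11,0,0,0,0,0,0,-0.13,0,0,0,0,0,0,-0.15,0,0,0,0,0,0,-0.18,0,0,0,0,0,0,-0.22,0,0,0,0,0]

```text
time: 17.5
tool_pos: [515.0, 113.2, 171.8]
tcp_rot: [3.141, -0.0, 1.691]
contact_force: [0.8, 2.1, 1.2]
grip_width: 0.4
finger_force: 1.4
```

>>> step_arm:
  targets: [0,-0.05,0,0,0,0,0,0,-0.1,0,0,0,0,0,0,-0.15,0,0,0,0,0,0,-0.2,0,0,0,0,0,0,-0.25,0,0,0,0,0,0,-0.3,0,0,0,0,0,0,-0.35,0,0,0,0,0,0,-0.4,0,0,0,0,0,0,-0.45,0,0,0,0,0,0,-0.5,0,0,0,0,0,0,-0.55,0,0,0,0,0,0,-0.6,0,0,0,0,0,0,-0.65,0,0,0,0,0,0,-0.7,0,0,0,0,0,0,-0.75,0,0,0,0,0,0,-0.8,0,0,0,0,0]

```text
time: 19.5
tool_pos: [524.5, 33.4, 171.7]
tcp_rot: [-3.142, -0.0, 1.691]
contact_force: [1.8, 3.2, 0.3]
grip_width: 0.6
finger_force: 1.4
```

```bash
python3 -c "
from h import *
state()"
```

```text
t 19.5 guard x,y [-7.2 66.9] tipz 146.7 rot [-3.142 -0.     1.691] F [1.8 3.2 0.3] w 0.6
```

Another 51 mm to the shut position (finger y 15.5).

>>> step_arm:
  targets: [0,-0.05,0,0,0,0,0,0,-0.1,0,0,0,0,0,0,-0.15,0,0,0,0,0,0,-0.2,0,0,0,0,0,0,-0.25,0,0,0,0,0,0,-0.3,0,0,0,0,0,0,-0.35,0,0,0,0,0,0,-0.4,0,0,0,0,0,0,-0.43,0,0,0,0,0,0,-0.45,0,0,0,0,0,0,-0.47,0,0,0,0,0,0,-0.48,0,0,0,0,0]

```text
time: 21.0
tool_pos: [530.1, -14.0, 171.7]
tcp_rot: [-3.141, -0.0, 1.691]
contact_force: [0.8, 3.5, -0.4]
grip_width: 0.2
finger_force: 1.3
```

>>> step_arm:
  targets: [0,-0.01,0,0,0,0,0,0,-0.02,0,0,0,0,0]

```text
time: 21.25
tool_pos: [530.3, -15.1, 171.7]
tcp_rot: [-3.141, -0.002, 1.69]
contact_force: [0.4, 8.7, 1.0]
grip_width: 0.5
finger_force: 4.4
```

>>> step_arm:
  targets: [0,-0.01,0,0,0,0,0,0,-0.02,0,0,0,0,0]

```text
time: 21.5
tool_pos: [530.3, -15.2, 171.7]
tcp_rot: [-3.141, -0.005, 1.691]
contact_force: [1.0, 16.7, 2.3]
grip_width: 0.2
finger_force: 8.5
```

The force rises to 17 N with almost no motion, so it is on the stop. Back off away from the tab, rise and check.

>>> step_arm:
  targets: [0,0.1,0,0,0,0,0,0,0.15,0,-0.1,0,0,0,0,0.15,0,-0.5,0,0,0,0,0.15,0,-0.9,0,0,0,0,0.15,0,-1,0,0,0]

```text
time: 22.12
tool_pos: [529.8, -3.4, 275.0]
tcp_rot: [3.136, 0.002, 1.69]
contact_force: [0.2, 0.4, 0.1]
grip_width: 0.5
finger_force: 0.0
```

>>> step_arm:
  targets: [0,-0.4,0,0,0,0,0,0,-0.8,0,0,0,0,0,0,-0.9,0,0,0,0,0,0,-0.9,0,0,0,0,0]

```text
time: 22.62
tool_pos: [539.3, -92.6, 271.1]
tcp_rot: [-3.14, -0.001, 1.689]
contact_force: [-1.0, -0.0, 0.3]
grip_width: 0.4
finger_force: 0.0
```

```bash
python3 - <<'E'
from h import *
state()
p,d,W,G,ci=wrist("w4");z=W[...,2]
m=(d>0)&(z>166)&(z<176)&(abs(G[...,0])<50)&(abs(G[...,1])<30);print("tab",m.sum(),cv2.minAreaRect(G[m].astype('float32')))
# plate end edge (+y), expect 70 when shut; guard corners expect y 225
for x in(-40,-10,20,40):
    i=(abs(G[...,0]-x)<6)&(z>125)&(z<140)
    h=[(y,round(float(np.median(z[i&(abs(G[...,1]-y)<1)])),1)) for y in range(62,80,2)];print(x,h)
c=p[0:250,190:450];cv2.imwrite("pics/w4c.png",cv2.resize(c,None,fx=2.3,fy=2.3))
E
```

```text
t 22.62 guard x,y [ -7.6 -59.9] tipz 246.1 rot [-3.140e+00 -1.000e-03  1.689e+00] F [-1.  -0.   0.3] w 0.4
tab 1195 ((-6.713108062744141, -0.31823110580444336), (11.52279281616211, 59.54049301147461), 89.92107391357422)
-40 [(62, 135.2), (64, 135.1), (66, 135.4), (68, 134.9), (70, 133.8), (72, 129.6), (74, 129.6), (76, 129.4), (78, 129.5)]
-10 [(62, 134.8), (64, 135.1), (66, 135.4), (68, 135.2), (70, 135.3), (72, 129.5), (74, 129.6), (76, 129.6), (78, 129.5)]
20 [(62, 135.0), (64, 135.1), (66, 135.3), (68, 135.1), (70, 134.2), (72, 129.5), (74, 129.7), (76, 129.6), (78, 129.7)]
40 [(62, 134.8), (64, 135.0), (66, 135.3), (68, 135.0), (70, 134.3), (72, 129.6), (74, 129.9), (76, 129.7), (78, 129.5)]
```

View pics/w4c.png

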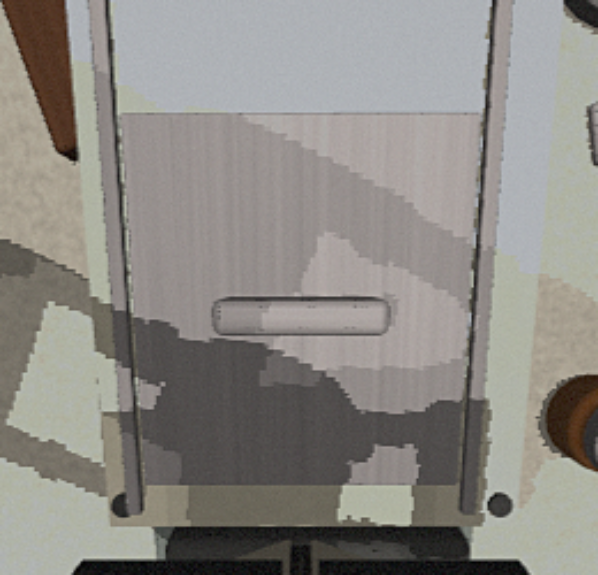

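The plate covers the window: tab centre at y -0.3 (0 expected), plate edge at y about 70.5 (70 expected), with the tab at (300,316) in the crop. The arm is clear of everything, so I'm handing in.

```bash
python3 -c "
from plant import bot
print(bot.close_job())"
```

```text
the job is handed in; nothing more can be done
None
```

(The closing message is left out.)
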